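Label reel change at the packing table

ROBOT

A 6-joint arm with a two-finger parallel gripper is mounted at the origin on the work surface. World frame = base frame: x ahead of the robot, y to its left, z up, the work surface at z = 0. Lengths are in m, angles in rad, forces in N, time in s.
With the tool pointing down it reaches from about 0.275 to 0.875 m from the base axis. Payload 12.5 kg.
Tool frame: the origin (TCP) lies at the very end of the fingers, on their centre line; the grasp point (between the pads) lies 19 mm behind it; x points along the fingers, y is the direction in which the jaws open and shut, and the axes are right-handed (so a half turn about x gives the same grasp; the last joint's range is limited). The gripper opens to 85 mm and grips with 20 to 120 N. Pads are 22 mm wide; open, the fingers measure 114 mm over their backs; the gripper's body (76 mm by 85 mm) begins 54 mm behind the grasp point. The pads swing forward as they close: fully open they stand 13 mm farther back than shut.
Start: joints at [1.24, 0.351, 1.652, -0, 1.139, -0.085], TCP at [0.134, 0.533, 0.231] pointing down, gripper open.
Joint ranges: [-2.75, 2.75], [-0.79, 2.1], [0.01, 2.65], [-1.57, 4.71], [0.07, 3.14], [-2.87, 2.87]. Speed limits (rad/s): [2.22, 2.22, 2.79, 3.14, 3.14, 3.14].

INTERFACE

Orientations are given as a 3x3 rotation matrix whose columns are the frame's x, y, z axes.
In Python, from bench import manip gives the robot as it stands. Calls block until the motion is done:
- manip.move_ptp(position, orientation): joint-space move of the TCP to a pose.
- manip.move_l(position, attitude=None, max_speed=0.15): straight line of the TCP; attitude=None keeps the orientation; max_speed is the mean speed in m/s.
- manip.move_j(angles): joint-space move.
- manip.set_gripper(opening, effort=None): opening from 0.0 (shut) to 1.0 (fully open); effort is the grip in N (None keeps the last); returns when the fingers have stopped.
- manip.dwell(seconds).
- manip.inverse_kinematics(position, orientation): joint angles nearest the present ones, or None.
- manip.grab_frame(name): name is "side" or "top" or "wrist"; returns (picture, depth): 480x640x3 uint8, red, green, blue; 480x640 float32, m along the optical axis (not along the pixel's ray), 0 where there is no reading.
- manip.get_calibration(name): a dict with "camera_matrix" (3x3 intrinsics, pixels), "R" (3x3) and "t" (3): a world point X has camera coordinates R X + t. Camera axes: x right, y down, z forward; pixel columns grow to the right and rows downward; lengths in m; the calibration is good to about 2 mm. A picture is of the moment at which its call begins: read the wrist's pose just before it. get_calibration takes no time and is no camera call; for the wrist camera it gives the pose at the moment of the call.
A pose or a line that the arm cannot do raises manip.Unreachable and nothing moves.
- manip.sign_off(): hands the job in, once; it reports no verdict.
Trained networks look in the newest picture that a camera, given by its name, has taken for a name from the list of things; names that differ only in an ending like _2 or _b are one class to them, and where a whole thing is asked for, a point or a joint stands for the part that bears it (a point fixed in the world has none). Each returns a list of dicts, best first, with "confidence" (0 to 1); they miss things now and then, are a little off and sometimes report something else, mostly with a low value. They report only what shows in the picture. A call takes as long as a camera call. They do not tell look-alikes from the thing itself.
- manip.look_for(camera, name): "at" ([x, y, z] in m, in world coordinates, good to about 4 mm: the middle of the surface that is visible of it).
Readings, each from a call of its own:
- manip.current_time(): time.
- manip.current_qpos(): joint angles.
- manip.current_joint_vel(): joint speeds.
- manip.current_joint_torque(): joint torques, N m.
- manip.current_ee_pos(): TCP position.
- manip.current_tcp_rot(): TCP orientation.
- manip.current_force(): force on the tool from outside, world axes, zero at the start.
- manip.current_ft_torque(): the same for the moment, N m.
- manip.current_grip_width(): opening from 0.0 (shut) to 1.0 (fully open).
Only numpy, scipy, OpenCV 4.12 (cv2) and the standard library are available. Lean on these libraries where they do the work, as an engineer would, in place of code of your own. Each camera call takes 0.05 s, during which the arm holds its last target. There are 200 camera calls.

TASK

Change over the leaning label reel stand: slide the locking collar off the free end of the spindle and stand it flat on the table midway between the two round tins, in line with them. Then slide the label reel off and stand it flat on the table, core upwards, at the middle of the long side of the sealed carton that faces the robot, bringing it gently up to that side until you feel it touch, and leave it snug there. Set both down gently, let go, and do not shift the carton, the tins or anything else.

Things in the scene. Friction and masses are not known exactly. Their poses are not given: they have to be found in the camera images.
- stand: grey reel stand fixed to the table: base plate 150 x 110 x 10 mm with a block that carries the leaning spindle. Origin: centre of its underside, z up, the spindle leans towards its own -x (roughly towards the robot)
- spindle: fixed steel rod of 16 mm diameter and 80 mm length that rises from a flange disc of 60 mm diameter; leans 0.56 rad (32 degrees) from vertical. Origin: foot of the rod on the flange's upper face, 68 mm above the table; its z axis runs along the rod to the free end
- spindle_tip (a point): centre of the free (upper) end of the rod, 80 mm along the rod; axes as the spindle's
- collar: grey plastic locking collar, a plain sleeve: outer diameter 44 mm, bore 20 mm, 26 mm high, 80 g or so. At the start it is threaded loosely on the spindle, resting on the reel's core, from 50 to 76 mm along the rod, hanging up to 2 mm off the rod's axis. Origin: centre of its underside, z along its axis upwards
- reel: label reel: a paper roll of 70 mm diameter and 20 mm height, with a cardboard core tube of 30 mm outer diameter that stands 30 mm out of its top (total height 50 mm); bore 20 mm right through, 220 g or so. At the start it is threaded loosely on the spindle, resting on the flange. Grip it by the core. Origin: centre of the roll's underside, z along its axis upwards towards the core
- carton: sealed, full cardboard carton standing loose on the table, 120 (x) x 180 (y) x 70 (z) mm, about 2.4 kg. Origin: centre of its underside; its -x face (60 mm from the origin, 180 mm long) is the one that faces the robot. It slides if pushed hard (more than about 10 N)
- tin_near: closed round aluminium tin, 66 mm across, 58 mm high, the tin nearer the robot, loose. Origin: centre of its underside; its x axis points to the other tin, whose centre is 170 mm away
- tin_far: tin of the same kind, the one farther from the robot. Origin: centre of its underside
- table: white table top at height 0
- bowl: shallow white bowl, 110 mm across, a loose bystander to leave alone. Origin: centre of its underside
- giftbox_gold: flat gold gift box 90 x 130 x 30 mm, a loose bystander to leave alone. Origin: centre of its underside
- marker: marker pen lying down, 130 mm long, 13 mm thick, a loose bystander to leave alone. Origin: centre of its underside
- stapler: black desk stapler, 130 mm long, 44 mm high, a loose bystander to leave alone. Origin: centre of its underside
- jar: closed jar, 64 mm across, 80 mm high, a loose bystander to leave alone. Origin: centre of its underside
Mind the look-alikes: they are no part of the job. What is shaped like the reel but purple or yellow is not meant. There is more than one size of the stand; the one meant has the size given above.

How it is judged:
By the outcome, as a careful person would: the job done as asked, in the order asked, and still so for the second after the job is handed in, with the robot touching nothing.
It also fails if it takes over 59 s, if anything falls off the work surface, if the arm or the gripper's body presses on something with over 40 N, if the wrist force passes 120 N, or if a joint passes its speed limit or range.

## Working session

There is one attempt and no reset: what is moved stays moved. The work goes in short steps, each a Python script; the robot and the scene stay as the last script left them, time stands still between calls to the robot, and variables do not carry over. Pictures are saved under pics/ and viewed, about 8 in all and at most 12, crops included, and the job is handed in when it is done.

```bash
mkdir -p pics; ls; python3 - <<'E'
from bench import manip
import cv2, numpy as np
for c in ["top","side"]:
    p,d=manip.grab_frame(c); cv2.imwrite(f"pics/{c}0.png",p[:,:,::-1]); np.savez(f"{c}0.npz",p=p,d=d,**manip.get_calibration(c))
    for n in ["stand","spindle","collar","reel","carton","tin_near","bowl","giftbox_gold","marker","stapler","jar"]:
        print(c,n,[(np.round(r["at"],3).tolist(),round(r["confidence"],2)) for r in manip.look_for(c,n)])
E
```

```text
pics
top stand [([0.622, -0.208, 0.009], 0.89), ([0.319, -0.318, 0.001], 0.58)]
top spindle [([0.33, -0.32, 0.054], 0.55), ([0.621, -0.216, 0.133], 0.51)]
top collar [([0.623, -0.216, 0.136], 0.88)]
top reel [([0.656, -0.363, 0.017], 0.93), ([0.663, -0.225, 0.089], 0.81)]
top carton [([0.62, 0.266, 0.076], 0.85), ([0.623, -0.209, 0.01], 0.69), ([0.449, 0.01, -0.001], 0.33)]
top tin_near [([0.41, -0.024, 0.056], 0.64), ([0.62, -0.214, 0.136], 0.46)]
top bowl [([0.366, 0.466, 0.022], 0.75), ([0.365, -0.173, 0.042], 0.55), ([0.621, -0.216, 0.136], 0.45)]
top giftbox_gold [([0.73, -0.002, 0.032], 0.6)]
top marker [([0.344, 0.207, 0.012], 0.78), ([0.579, -0.016, 0.057], 0.59)]
top stapler [([0.366, -0.17, 0.04], 0.78)]
top jar [([0.47, -0.425, 0.08], 0.65), ([0.368, 0.463, 0.022], 0.31)]
side stand [([0.639, -0.245, 0.01], 0.92), ([0.313, -0.334, 0.009], 0.66), ([0.647, -0.248, 0.074], 0.29)]
side spindle [([0.32, -0.327, 0.049], 0.94), ([0.65, -0.246, 0.074], 0.47)]
side collar [([0.625, -0.232, 0.126], 0.53)]
side reel [([0.65, -0.366, 0.026], 0.95), ([0.647, -0.241, 0.087], 0.8), ([0.486, -0.294, 0.018], 0.66)]
side carton [([0.623, 0.208, 0.068], 0.92)]
side tin_near [([0.413, -0.05, 0.048], 0.85), ([0.646, -0.239, 0.089], 0.19)]
side bowl [([0.363, 0.468, 0.032], 0.75)]
side giftbox_gold [([0.737, -0.016, 0.03], 0.89)]
side marker []
side stapler [([0.36, -0.191, 0.03], 0.73)]
side jar [([0.465, -0.451, 0.062], 0.75)]
```

View pics/top0.png

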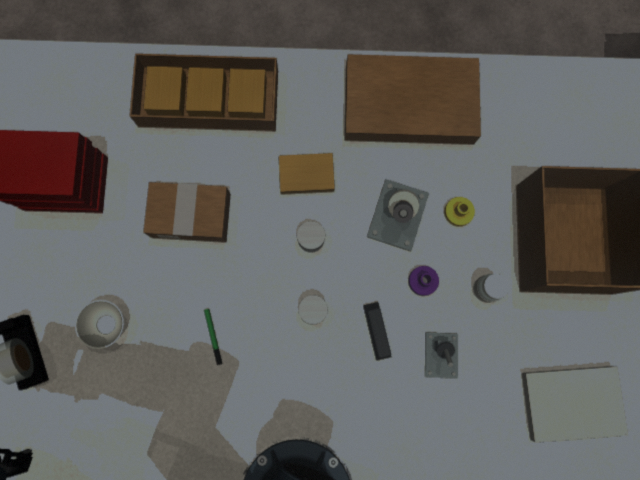

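View pics/side0.png

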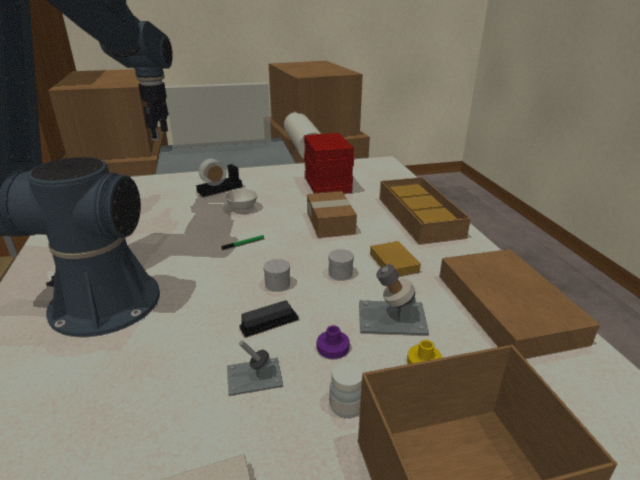

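Top view: the target stand with the reel and collar is at about (400,212). The tins are at (311,235) and (312,308), and the taped carton is at (187,211). The small stand (442,355) and the purple and yellow reels are decoys.

```bash
cat > h.py <<'E'
from bench import manip
import numpy as np, cv2
def cloud(d,cal):
    K=cal["camera_matrix"];v,u=np.mgrid[0:d.shape[0],0:d.shape[1]]
    c=np.stack([(u-K[0,2])/K[0,0]*d,(v-K[1,2])/K[1,1]*d,d],-1)
    P=(c-cal["t"])@cal["R"]; P[d<=0]=np.nan; return P
def sel(P,lo,hi): 
    m=np.all((P>lo)&(P<hi),-1); return P[m]
def rect(Q):
    (c,s,a)=cv2.minAreaRect((Q[:,:2]*1000).astype(np.float32)); return np.round(c,1),np.round(s,1),round(a,1)
def circ(Q):
    c,r=cv2.minEnclosingCircle((Q[:,:2]*1000).astype(np.float32)); return np.round(c,1),round(r,1),np.round(Q[:,:2].mean(0)*1000,1),len(Q),round(float(np.median(Q[:,2]))*1000,1)
E
python3 - <<'E'
from h import *
f=np.load("top0.npz");P=cloud(f["d"],f)
print("table",np.nanmedian(sel(P,[.3,.0,-.02],[.5,.2,.02])[:,2]))
print("tinN",circ(sel(P,[.36,-.08,.05],[.47,.03,.07])))
print("tinF",circ(sel(P,[.53,-.08,.05],[.64,.04,.07])))
print("carton",rect(sel(P,[.5,.13,.06],[.75,.4,.09])))
print("stand",rect(sel(P,[.52,-.33,.005],[.74,-.1,.02])))
Q=sel(P,[.5,-.35,.02],[.74,-.1,.2]);print("upper",len(Q),Q.min(0),Q.max(0))
c=manip.get_calibration("wrist");R=manip.current_tcp_rot();p=manip.current_ee_pos()
print("cam in tool",R.T@(-c["R"].T@c["t"]-p),"\n",np.round(c["R"]@R,3),"\n",np.round(R,3),c["camera_matrix"][0])
E
```

```text
table 0.0002765293389193836
tinN (array([410.7, -22.4]), 32.8, array([410.5, -22.1]), 675, 58.0)
tinF (array([580.1, -12.4]), 33.2, array([579.6, -12.8]), 641, 58.1)
carton (array([629.6, 276.1]), array([181.2, 122.2]), 88.4)
stand (array([ 629.7, -215.1]), array([219. , 228.5]), 0.0)
upper 975 [ 0.50040203 -0.3499685   0.02000144] [ 0.69678599 -0.18701268  0.14717093]
cam in tool [-0.14278445 -0.00035978 -0.07265416] 
 [[ 0.001  1.     0.002]
 [-0.282 -0.001  0.959]
 [ 0.959 -0.001  0.282]] 
 [[ 0.     0.243  0.97 ]
 [-0.     0.97  -0.243]
 [-1.    -0.     0.   ]] [385.94226701   0.         322.881752  ]
```

```bash
cat >> h.py <<'E'
def frame(z,yaw):  # tool rot: x=-z axis of thing, y horizontal across yaw
    x=-np.asarray(z,float);x/=np.linalg.norm(x)
    y=np.array([-np.sin(yaw),np.cos(yaw),0]);y-=x*(x@y);y/=np.linalg.norm(y)
    return np.stack([x,y,np.cross(x,y)],1)
E
python3 - <<'E'
from h import *
f=np.load("top0.npz");P=cloud(f["d"],f)
Q=sel(P,[.52,-.31,.006],[.74,-.12,.014]);print("plate",rect(Q),len(Q))
yaw=np.radians(-16);a=.56
zs=np.array([-np.sin(a)*np.cos(yaw),-np.sin(a)*np.sin(yaw),np.cos(a)])
R=frame(zs,yaw)
tip=np.array([.618,-.213,.136])
manip.move_ptp(tip+zs*.13,R)
c=manip.get_calibration("wrist");p,d=manip.grab_frame("wrist")
cv2.imwrite("pics/w1.png",p[:,:,::-1]);np.savez("w1.npz",p=p,d=d,**c)
for n in ["collar","reel","spindle_tip","stand"]: print(n,[(np.round(r["at"],4),round(r["confidence"],2)) for r in manip.look_for("wrist",n)])
print(manip.current_time(),manip.current_ee_pos(),manip.current_force())
E
```

```text
plate (array([ 630.3, -214.1]), array([218.5, 185. ]), 0.2) 1743
collar [(array([ 0.6177, -0.2154,  0.1295]), 0.64)]
reel [(array([ 0.6462, -0.3576,  0.02  ]), 0.85), (array([ 0.6363, -0.2184,  0.0764]), 0.8), (array([ 0.4921, -0.2804,  0.0179]), 0.57)]
spindle_tip [(array([ 0.6169, -0.2154,  0.131 ]), 0.9)]
stand [(array([ 0.6216, -0.2172,  0.0111]), 0.98)]
4.375 [ 0.55170493 -0.19374831  0.24614043] [-0.07669663 -0.08956323 -0.30558279]
```

View pics/w1.png

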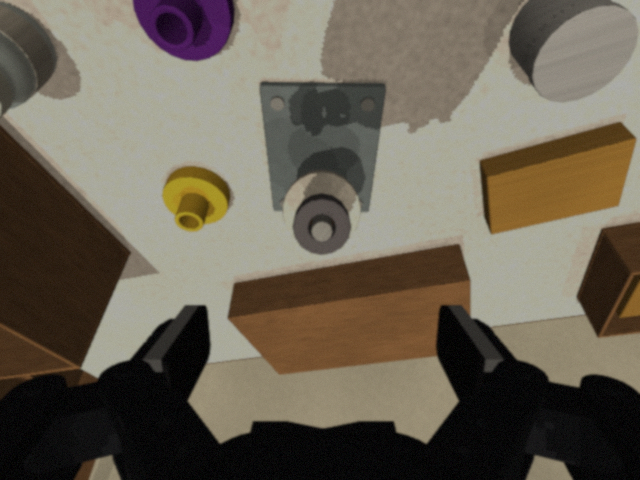

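Wrist view: collar top at (321,225), rod tip at (321,231), plate edges nearly vertical and the paper roll behind. Next I fit the axis from depth.

```bash
python3 - <<'E'
from h import *
f=np.load("w1.npz");d=f["d"];P=cloud(d,f)
print("depth valid",(d>0).mean())
# plate
L=P[60:215,230:420].reshape(-1,3);L=L[(L[:,2]>.006)&(L[:,2]<.016)]
print("plate",rect(L),L[:,2].mean())
# rod tip & collar ring (restrict to pixels)
v,u=np.mgrid[0:480,0:640]
def plane(Q):
    for _ in range(4):
        c=Q.mean(0);n=np.linalg.svd(Q-c)[2][2];n*=np.sign(n[2]);Q=Q[abs((Q-c)@n)<.0015]
    return c,n,len(Q),Q
yaw=np.radians(-16);a=.56
zs=np.array([-np.sin(a)*np.cos(yaw),-np.sin(a)*np.sin(yaw),np.cos(a)])
m=(np.hypot(u-321,v-226)<45);Q=P[m];Q=Q[~np.isnan(Q[:,0])]
h=Q@zs;print(np.histogram(h,bins=np.arange(h.max()-.04,h.max()+.002,.002)))
np.set_printoptions(precision=4,suppress=True)
m=(np.hypot(u-321,v-224)<27)&(np.hypot(u-321,v-231)>13);c,n,k,Q=plane(P[m]);print("collar",c,n,k,"lean",np.arccos(n[2]),"dir",np.degrees(np.arctan2(-n[1],-n[0])))
T=P[np.hypot(u-321,v-231)<7];print("tip",np.median(T,0))
# roll top face & side: axis via circle of collar top in frame zs
R=frame(zs,yaw);q=(P[np.hypot(u-321,v-226)<45]-c)@R
top=q[abs(q[:,0])<.002];(cc,r)=cv2.minEnclosingCircle((top[:,1:]*1000).astype(np.float32));print("ring ctr",cc,r,c+R[:,1]*cc[0]/1e3+R[:,2]*cc[1]/1e3)
E
```

```text
depth valid 0.996201171875
plate (array([ 644.5, -222.8]), array([110.3, 150.5]), 73.2) 0.010337519249022573
(array([   2,    1,    4,    5,    5,   25,   29,   37,   29,   40,   36,
         37,   35,   41,   37,   75, 1212,  793,  206,  127]), array([-0.2703542, -0.2683542, -0.2663542, -0.2643542, -0.2623542,
       -0.2603542, -0.2583542, -0.2563542, -0.2543542, -0.2523542,
       -0.2503542, -0.2483542, -0.2463542, -0.2443542, -0.2423542,
       -0.2403542, -0.2383542, -0.2363542, -0.2343542, -0.2323542,
       -0.2303542]))Traceback (most recent call last):
  File "<stdin>", line 18, in <module>
  File "<stdin>", line 11, in plane
    u, s, vh = gufunc(a, signature=signature)
               ~~~~~~^^^^^^^^^^^^^^^^^^^^^^^^
    raise LinAlgError("SVD did not converge")
numpy.linalg.LinAlgError: SVD did not converge
```

```bash
python3 - <<'E'
from h import *
np.set_printoptions(precision=4,suppress=True)
f=np.load("w1.npz");P=cloud(f["d"],f);v,u=np.mgrid[0:480,0:640]
yaw=np.radians(-16.8);a=.56
zs=np.array([-np.sin(a)*np.cos(yaw),-np.sin(a)*np.sin(yaw),np.cos(a)])
def plane(Q):
    Q=Q[~np.isnan(Q[:,0])]
    for _ in range(6):
        c=np.median(Q,0);n=np.linalg.svd(Q-Q.mean(0))[2][2];n*=np.sign(n[2]);Q=Q[abs((Q-Q.mean(0))@n)<.0015]
    return Q.mean(0),n,len(Q)
m=(np.hypot(u-321,v-224)<27)&(np.hypot(u-321,v-231)>13);c,n,k=plane(P[m]);print("collar",c,n,k,"lean",np.arccos(n[2]),"yaw",np.degrees(np.arctan2(-n[1],-n[0])))
T=np.nanmedian(P[np.hypot(u-321,v-231)<7],0);print("tip",T,(T-c)@zs)
R=frame(zs,yaw);q=(P[np.hypot(u-321,v-226)<45]-c)@R
top=q[abs(q[:,0])<.0015];cc,r=cv2.minEnclosingCircle((top[:,1:]*1000).astype(np.float32));print("collar top ctr",cc,r,c+R[:,1]*cc[0]/1e3+R[:,2]*cc[1]/1e3)
print("foot",T-.08*zs)
s=np.array([.6445,-.2228,0]);print("tip off plate axis (mm)",1e3*(T-s)@[-np.sin(yaw),np.cos(yaw),0])
E
```

```text
collar [ 0.6152 -0.2142  0.1281] [-0.5066  0.1527  0.8485] 984 lean 0.5576081817234122 yaw -16.775177557548
tip [ 0.6191 -0.215   0.1358] 0.004390553430588547
collar top ctr (0.32238784432411194, 5.619451999664307) 21.854961395263672 [ 0.6198 -0.2152  0.1311]
foot [ 0.6598 -0.2273  0.068 ]
tip off plate axis (mm) 0.08233938606928426
```

```bash
cat >> h.py <<'E'
YAW=np.radians(-16.8);A=.56
ZS=np.array([-np.sin(A)*np.cos(YAW),-np.sin(A)*np.sin(YAW),np.cos(A)])
TIP=np.array([.6191,-.2150,.1358]);FOOT=TIP-.08*ZS
RS=frame(ZS,YAW)
def st(m): print(m,round(manip.current_time(),2),np.round(manip.current_ee_pos(),4),"F",np.round(manip.current_force(),2),"w",round(manip.current_grip_width(),3),flush=True)
E
python3 - <<'E'
from h import *
manip.move_l(FOOT+ZS*.16,RS,.15)
manip.move_l(FOOT+ZS*.055,RS,.1); st("at collar")
manip.set_gripper(0.0,30); st("gripped")
manip.move_l(FOOT+ZS*.075,RS,.04); st("lift20")
manip.move_l(FOOT+ZS*.125,RS,.08); st("off")
p,d=manip.grab_frame("wrist");cv2.imwrite("pics/w2.png",p[:,:,::-1])
E
```

```text
at collar 6.07 [ 0.6319 -0.2189  0.1152] F [-0.78  0.62  0.66] w 0.998
gripped 6.53 [ 0.6318 -0.2187  0.1152] F [-4.79  1.75  6.38] w 0.509
lift20 7.18 [ 0.6217 -0.2158  0.1318] F [0.54 0.55 2.02] w 0.506
off 7.96 [ 0.5962 -0.2081  0.1735] F [ 0.12  0.18 -0.67] w 0.51
```

View pics/w2.png

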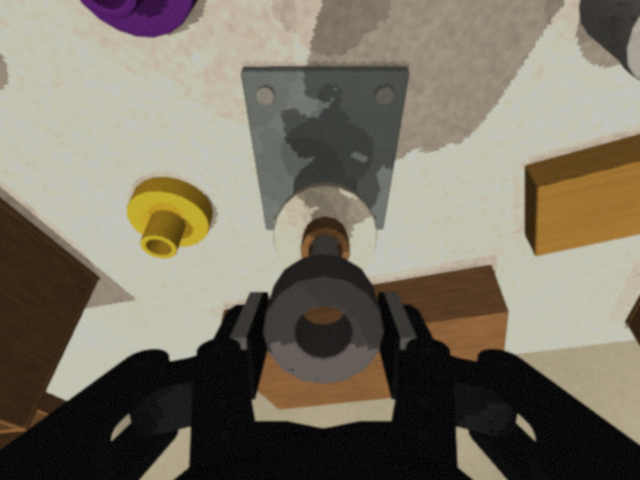

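The collar is held squarely at (322,320) and the reel is still on the spindle.

```bash
python3 - <<'E'
from h import *
np.set_printoptions(precision=4,suppress=True)
yaw=np.arctan2(10,169.4);R=frame([0,0,1],yaw);M=np.array([.4954,-.0174,0])
manip.move_l(FOOT+ZS*.155,RS,.12)
manip.move_ptp(M+[0,0,.16],R); st("hover")
c=manip.get_calibration("wrist");p,d=manip.grab_frame("wrist");np.savez("w3.npz",p=p,d=d,**c);cv2.imwrite("pics/w3.png",p[:,:,::-1])
P=cloud(d,c)
print("tinN",circ(sel(P,[.36,-.08,.05],[.45,.03,.065])))
print("tinF",circ(sel(P,[.53,-.08,.05],[.64,.04,.065])))
Q=sel(P,[.45,-.06,.07],[.54,.03,.2]);print("held",len(Q),Q.min(0),Q.max(0))
E
```

```text
hover 9.23 [ 0.4959 -0.0178  0.1596] F [-0.71 -0.33 -1.44] w 0.506
tinN (array([411.2, -24.9]), 32.9, array([410.2, -25. ]), 9831, 58.2)
tinF (array([580.5, -16.2]), 33.5, array([579.8, -16.7]), 1012, 57.9)
held 16837 [ 0.4715 -0.0541  0.153 ] [0.5153 0.017  0.2   ]
```

View pics/w3.png

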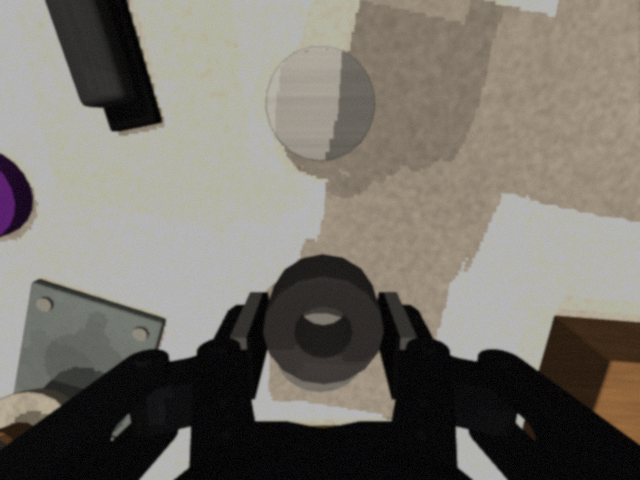

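```bash
python3 - <<'E'
from h import *
f=np.load("w3.npz");P=cloud(f["d"],f)
v,u=np.mgrid[0:480,0:640];m=(np.hypot(u-323,v-328)<62)
Q=P[m];Q=Q[~np.isnan(Q[:,0])];print(np.histogram(Q[:,2],bins=np.arange(.14,.2,.004)))
for z0 in (.175,.178,.181): 
    T=Q[abs(Q[:,2]-z0)<.003]; T=T[np.abs(T[:,1]+.018)<.0235]; print(z0,circ(T) if len(T) else 0)
# plate seen by top camera with image-area restriction
g=np.load("top0.npz");T=cloud(g["d"],g)[175:255,360:432].reshape(-1,3);T=T[(T[:,2]>.006)&(T[:,2]<.015)];print("plate top cam",rect(T))
T=cloud(g["d"],g)[145:200,270:342].reshape(-1,3);T=T[(T[:,2]>.025)];print("gold top cam",rect(T))
E
```

```text
(array([   0,    0,    0,   40,  216,  236,  307,  610,  805, 6876, 1719,
          0,    0,    0]), array([0.14 , 0.144, 0.148, 0.152, 0.156, 0.16 , 0.164, 0.168, 0.172,
       0.176, 0.18 , 0.184, 0.188, 0.192, 0.196]))
0.175 (array([495.7, -18.4]), 24.0, array([487.6, -18.3]), 1365, 175.5)
0.178 (array([494.7, -17.9]), 23.3, array([492.1, -18.3]), 8770, 179.5)
0.181 (array([493.9, -18.1]), 22.5, array([492.5, -18.3]), 8035, 179.5)
plate top cam (array([ 646.1, -215. ]), array([192.5, 166.9]), 2.8)
gold top cam (array([737.5,   2.4]), array([ 92. , 130.1]), 5.0)
```

```bash
cat >> h.py <<'E'
def down(p,R,z0,zmin,thr=2.0):
    manip.move_l([p[0],p[1],z0],R,.08); manip.dwell(.1); f0=manip.current_force()[2]; z=z0
    while z>zmin:
        z-=.0007; manip.move_l([p[0],p[1],z],R,.02); f=manip.current_force()[2]
        if f-f0>thr: break
    st(f"touch z={z:.4f} df={f-f0:.2f}")
    return z
E
python3 - <<'E'
from h import *
yaw=np.arctan2(9.3,169.4);R=frame([0,0,1],yaw);M=np.array([.4963,-.0194,0])
manip.move_l(M+[0,0,.04],R,.12)
z=down(M,R,.0095,.003)
manip.set_gripper(.75); st("open")
manip.move_l(M+[0,0,.12],R,.12)
manip.move_l(M+[-.02,0,.2],R,.15); st("up")
c=manip.get_calibration("wrist");p,d=manip.grab_frame("wrist");np.savez("w4.npz",p=p,d=d,**c);cv2.imwrite("pics/w4.png",p[:,:,::-1])
P=cloud(d,c)
t,td=manip.grab_frame("top");np.savez("t4.npz",p=t,d=td,**manip.get_calibration("top"));T=cloud(td,manip.get_calibration("top"))
for X in (P,T):
    print("tinN",circ(sel(X,[.36,-.08,.05],[.45,.03,.065])),"tinF",circ(sel(X,[.53,-.08,.05],[.64,.04,.065])),"collar",circ(sel(X,[.46,-.055,.021],[.53,.02,.031])))
E
```

```text
touch z=0.0060 df=3.60 12.32 [ 0.4964 -0.0194  0.0061] F [-0.37 -0.01  3.19] w 0.503
open 12.65 [ 0.4963 -0.0194  0.006 ] F [-0.79  0.76  0.16] w 0.75
up 14.45 [ 0.476  -0.0194  0.1992] F [-0.65  0.36  0.09] w 0.749
tinN (array([411.3, -24.9]), 32.9, array([410.3, -25.1]), 6801, 58.2) tinF (array([580.5, -16.1]), 33.2, array([578. , -16.1]), 4491, 58.1) collar (array([494. , -20.4]), 21.9, array([493.3, -20.3]), 1598, 26.0)
tinN (array([0., 0.]), 0.0, array([nan, nan]), 0, nan) tinF (array([605.2, -15.6]), 21.1, array([607.3, -16.6]), 53, 57.9) collar (array([0., 0.]), 0.0, array([nan, nan]), 0, nan)h.py:12: RuntimeWarning: Mean of empty slice.
  c,r=cv2.minEnclosingCircle((Q[:,:2]*1000).astype(np.float32)); return np.round(c,1),round(r,1),np.round(Q[:,:2].mean(0)*1000,1),len(Q),round(float(np.median(Q[:,2]))*1000,1)
  ret = um.true_divide(
  return _methods._mean(a, axis=axis, dtype=dtype,
  ret = ret.dtype.type(ret / rcount)
```

View pics/w4.png

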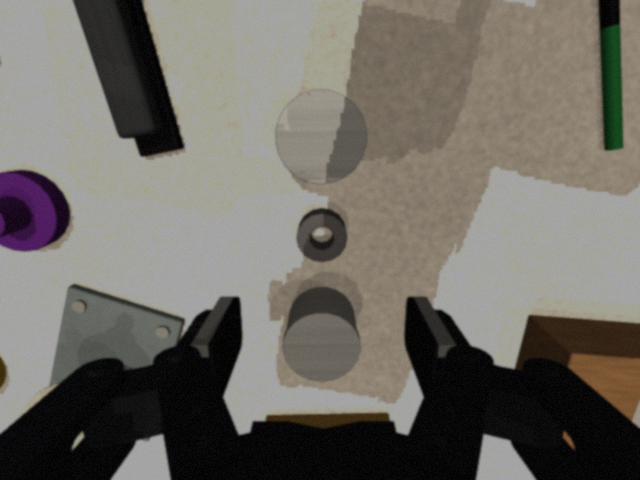

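The collar stands on the tin line, about 2 mm off the midpoint by relative measure. Next I look at the carton with the empty hand, then grip the reel.

```bash
python3 - <<'E'
from h import *
R=frame([0,0,1],np.radians(-1.6))
manip.move_ptp([.47,.27,.30],R); st("view")
c=manip.get_calibration("wrist");p,d=manip.grab_frame("wrist");np.savez("w5.npz",p=p,d=d,**c);cv2.imwrite("pics/w5.png",p[:,:,::-1])
P=cloud(d,c);Q=sel(P,[.5,.13,.06],[.75,.4,.08]);print("carton",rect(Q),len(Q),np.median(Q[:,2]))
t,td=manip.grab_frame("top");T=cloud(td,manip.get_calibration("top"))
for a,lo,hi in (("tinN",[.36,-.08,.05],[.47,.03,.065]),("tinF",[.53,-.08,.05],[.64,.04,.065]),("collar",[.46,-.055,.021],[.53,.02,.031])):
    Q=sel(T,lo,hi); print(a,circ(Q) if len(Q) else 0)
E
```

```text
view 15.72 [0.4701 0.2691 0.2993] F [0.31 1.06 0.08] w 0.748
carton (array([630.1, 272.7]), array([180.5, 123.1]), 88.0) 15752 0.0702425239842711
tinN (array([410.6, -22.2]), 32.8, array([410.4, -22.2]), 673, 58.2)
tinF (array([580.4, -12.4]), 33.5, array([579.7, -12.8]), 635, 58.0)
collar (array([494.1, -16.8]), 21.8, array([494. , -17.3]), 198, 26.1)
```

View pics/w5.png

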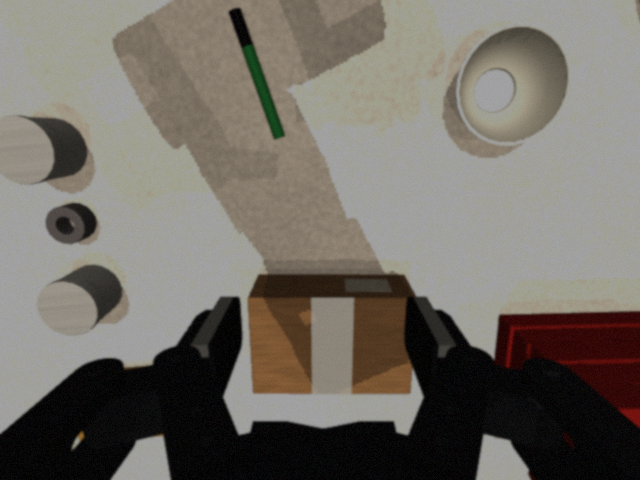

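The carton is clear and unobstructed, with its tape at (332,345). Now the reel.

```bash
python3 - <<'E'
from h import *
manip.set_gripper(.7)
manip.move_ptp(FOOT+ZS*.17,RS); st("pre")
manip.move_l(FOOT+ZS*.026,RS,.1); st("at core")
manip.set_gripper(0.0,40); st("gripped")
manip.move_l(FOOT+ZS*.046,RS,.04); st("lift20")
manip.move_l(FOOT+ZS*.135,RS,.1); st("off")
manip.move_l(FOOT+ZS*.175,RS,.12)
p,d=manip.grab_frame("wrist");cv2.imwrite("pics/w6.png",p[:,:,::-1])
E
```

```text
pre 17.82 [ 0.5737 -0.2005  0.2123] F [-0.48 -0.52  0.83] w 0.703
at core 19.41 [ 0.6466 -0.2234  0.0906] F [ 0.   -0.02 -0.14] w 0.703
gripped 19.79 [ 0.6466 -0.2231  0.0905] F [-2.48  4.22  4.94] w 0.334
lift20 20.44 [ 0.6366 -0.2203  0.1073] F [2.38 1.81 3.03] w 0.326
off 21.48 [ 0.591  -0.2066  0.1817] F [ 0.07 -0.39 -1.74] w 0.328
```

View pics/w6.png

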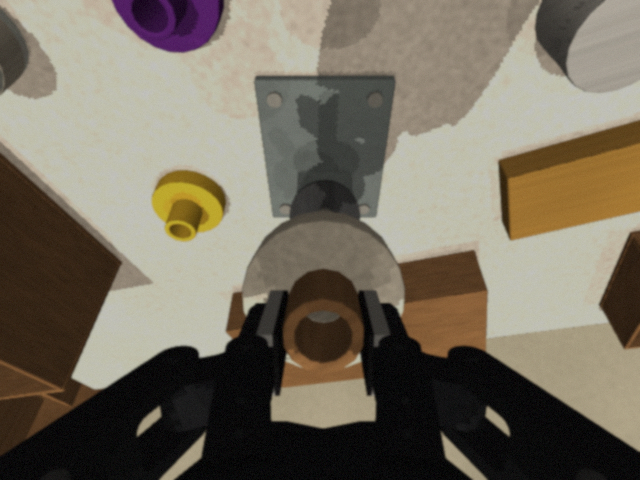

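The reel is held by the core at (323,320) and the spindle is empty. Now I carry it, set it down just short of the carton and nudge it up.

```bash
python3 - <<'E'
from h import *
y=np.radians(-1.8);R=frame([0,0,1],y);xc=np.array([np.cos(y),np.sin(y),0]);C=np.array([.630,.2737,0])
S=C-(.06+.035+.015)*xc
manip.move_ptp(S-.02*xc+[0,0,.2],R); st("hover")
manip.move_l(S+[0,0,.06],R,.15)
z=down(S,R,.030,.022)
z+=.0008; manip.move_l(S+[0,0,z],R,.03); manip.dwell(.15)
F0=np.array(manip.current_force()); s=0; manip.move_l(S+.009*xc+[0,0,z],R,.03); s=.009
hits=0
while s<.024:
    manip.move_l(S+s*xc+[0,0,z],R,.02); f=-(np.array(manip.current_force())-F0)@xc
    hits=hits+1 if f>1.8 else 0
    if hits>=1 and f>1.8:
        manip.dwell(.1); f=-(np.array(manip.current_force())-F0)@xc
        print("check",s,f)
        if f>1.5: break
    s+=.0004
st(f"contact s={s:.4f} f={f:.2f} z={z:.4f}")
open("place.txt","w").write(f"{s} {z}")
E
```

```text
hover 23.77 [0.5004 0.277  0.1999] F [-0.4   0.66 -0.83] w 0.327
touch z=0.0265 df=6.49 26.73 [0.5201 0.2772 0.027 ] F [-2.16 -1.22  5.25] w 0.329
check 0.017799999999999993 5.079958414773964
contact s=0.0178 f=5.08 z=0.0273 33.43 [0.5374 0.2766 0.0272] F [-4.61  0.24  0.69] w 0.329
```

```bash
python3 - <<'E'
from h import *
s,z=map(float,open("place.txt").read().split())
y=np.radians(-1.8);R=frame([0,0,1],y);xc=np.array([np.cos(y),np.sin(y),0]);S=np.array([.630,.2737,0])-.11*xc+s*xc
manip.move_l(S+[0,0,z-.0006],R,.02); manip.dwell(.1); st("down")
manip.set_gripper(.6); st("open"); 
manip.move_l(S+[0,0,z+.05],R,.08); st("clear")
manip.move_l(S+[-.07,0,.26],R,.15); st("up")
manip.dwell(.2)
c=manip.get_calibration("wrist");p,d=manip.grab_frame("wrist");np.savez("w7.npz",p=p,d=d,**c);cv2.imwrite("pics/w7.png",p[:,:,::-1])
P=cloud(d,c);Q=sel(P,[.5,.13,.06],[.75,.4,.08]);print("carton",rect(Q))
for a,lo,hi in (("core",[.48,.23,.04],[.568,.32,.058]),("roll",[.47,.2,.014],[.569,.35,.026])):
    Q=sel(P,lo,hi); print(a,circ(Q) if len(Q) else 0)
E
```

```text
down 33.78 [0.5374 0.2766 0.027 ] F [-6.58 -0.22  5.92] w 0.326
open 34.13 [0.5382 0.2766 0.0268] F [-0.18 -0.27 -0.53] w 0.598
clear 34.92 [0.5376 0.2765 0.077 ] F [ 0.94  0.5  -0.43] w 0.603
up 36.38 [0.4677 0.2764 0.2592] F [ 0.46 -0.09 -0.34] w 0.598
carton (array([629.7, 270.2]), array([164.9, 122. ]), 88.0)
core (array([546.9, 259.4]), 35.4, array([534.3, 275.4]), 519, 49.5)
roll (array([544.5, 254.2]), 58.1, array([533.6, 271.8]), 2664, 20.2)
```

View pics/w7.png

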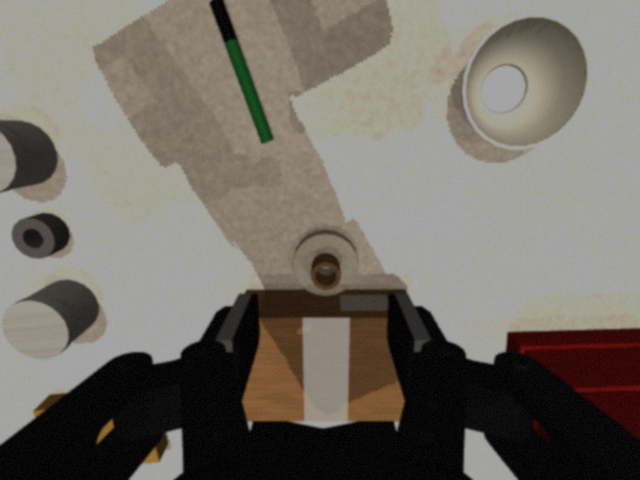

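The reel stands upright at (325,262), against the carton's near side and in line with its tape. Final check is with the top camera, arm clear.

```bash
python3 - <<'E'
from h import *
manip.move_l([.40,.20,.32],None,.2); manip.move_ptp([.30,.2,.34],frame([0,0,1],0)); st("clear")
t,td=manip.grab_frame("top");T=cloud(td,manip.get_calibration("top"));cv2.imwrite("pics/t7.png",t[:,:,::-1])
f=np.load("top0.npz");T0=cloud(f["d"],f)
for X in (T0,T):
    Q=sel(X,[.5,.13,.06],[.75,.4,.09]); print("carton",rect(Q),np.round(Q.mean(0)*1e3,1))
    for a,lo,hi in (("tinN",[.36,-.08,.05],[.47,.03,.065]),("tinF",[.53,-.08,.05],[.64,.04,.065]),("collar",[.46,-.055,.021],[.53,.02,.031]),("core",[.50,.245,.045],[.566,.315,.056]),("roll",[.49,.22,.015],[.568,.33,.026])):
        Q=sel(X,lo,hi); print(a,circ(Q) if len(Q) else 0)
p=t[130:370,100:460];cv2.imwrite("pics/t7c.png",cv2.resize(p,(720,480),interpolation=cv2.INTER_CUBIC)[:,:,::-1])
E
```

```text
clear 37.86 [0.3001 0.2005 0.3398] F [ 0.31 -0.65 -0.53] w 0.601
carton (array([629.6, 276.1]), array([181.2, 122.2]), 88.4) [627.8 275.1  70.5]
tinN (array([410.7, -22.4]), 32.8, array([410.5, -22.1]), 670, 58.0)
tinF (array([580.1, -12.4]), 33.2, array([579.6, -12.9]), 637, 58.0)
collar 0
core 0
roll (array([567.7, 231. ]), 10.9, array([567.6, 230.4]), 3, 24.0)
carton (array([629., 276.]), array([181.3, 122.8]), 88.6) [627.8 275.2  70.5]
tinN (array([410.7, -22.3]), 32.8, array([410.4, -22.1]), 675, 58.0)
tinF (array([580.1, -11.9]), 33.6, array([579.8, -12.9]), 633, 58.1)
collar (array([493.8, -17.1]), 21.8, array([493.7, -17.4]), 206, 26.3)
core (array([534.8, 278.3]), 14.9, array([534. , 277.6]), 78, 50.3)
roll (array([540.3, 263.9]), 50.1, array([533.9, 276.7]), 522, 20.1)
```

View pics/t7c.png

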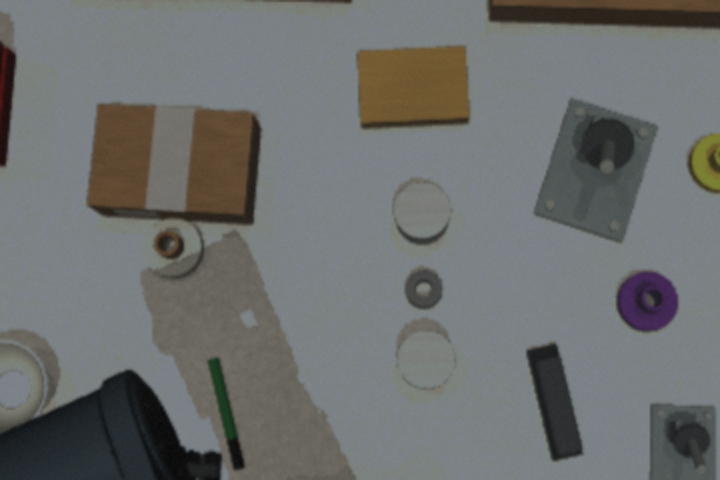

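```bash
python3 -c "
from bench import manip
manip.sign_off()"
```

```text
the job is handed in; nothing more can be done
```

The job is done and handed in at about 38 s of robot time; no verdict was reported. I slid the collar off the spindle first and stood it between the tins. Then I slid the reel off and stood it core-up against the carton's near side, pushing until I felt it touch. I let go of both and moved the arm clear.

**Last checks, from the top camera:**
- **Collar:** it stands flat, in line with the tins and about 1.5–2 mm off the midpoint, towards the near tin. I left that as it was.
- **Reel:** it stands flat, within 1 mm of touching the carton and of the middle of that side.
- **Carton and tins:** they measure within 0.6 mm of where they started. The other things were checked only by eye in the picture, and look undisturbed.

**Disagreements:**
- **Cameras:** the top and wrist cameras differed by about 3 mm in y. I settled on a value between them, using the held and placed collar as reference. Each camera on its own confirmed that the collar is in line.
- **Contact force:** the sideways push was 5 N when I stopped, and the reading rose to about 6.6 N while setting the reel down. I had aimed for about 2 N, but it stayed under the roughly 10 N that would slide the carton.
- **Failed measurement:** a circle fit on the reel's roll was spoiled by stray points, so I judged the reel's position from its core.

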